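Unload the fossil gluing press

ROBOT

A 7-joint arm with a two-finger parallel gripper is mounted at the origin on a cart in front of the work surface, level with it; the furniture and walls round the work are solid. World frame = base frame: x ahead of the robot, y to its left, z up, the work surface at z = 0. Lengths are in m, angles in rad, forces in N, time in s.
With the tool pointing down it reaches from about 0.4 to 0.85 m from the base axis. Payload 6.9 kg.
Tool frame: the origin (TCP) lies between the finger pads; the fingertips stand 11 mm ahead of it and the grasp point (between the pads) lies 8 mm behind it; z points along the fingers, y is the line along which they close (so a half turn about z gives the same grasp; the last joint's range is limited). The gripper opens to 85 mm and grips with 20 to 120 N. Pads are 22 mm wide; open, the fingers measure 114 mm over their backs; the gripper's body (76 mm by 85 mm) begins 54 mm behind the grasp point. The pads swing forward as they close: fully open they stand 13 mm farther back than shut.
Start: joints at [-1.109, 0.507, -0.238, 1.5, 0.126, 1.149, -0.155], TCP at [0.218, 0.586, 0.242] pointing down, gripper open.
Joint ranges: [-3.08, 3.08], [-0.24, 2.05], [-1.43, 1.35], [0, 2.5], [-1.52, 4.66], [0.17, 1.96], [-2.89, 2.89]. Speed limits (rad/s): [2.39, 2.39, 3.14, 3.14, 3.14, 3.14, 3.14].

INTERFACE

Orientations are given as a unit quaternion [w, x, y, z].
In Python, from station import r, eyes, finder gives the robot as it stands.
- The arm moves only by the tool jog_arm, never from a script. Its argument "series" is text: rows parted by semicolons, each of 7 numbers parted by spaces: the shift along the tool's x, y, z as a fraction of full scale, then the turn, a rotation vector about the tool's x, y, z as a fraction of full scale, then the opening, from 0 (shut) to 1 (fully open). A call has 1 to 10 rows; each row is the pose to reach, as a shift and turn from the pose commanded when the call began, along the tool's axes at that moment; what a row does not reach only later rows make up. Full scale, the value 1, is 0.15 m for a shift and 30 degrees for a turn. A row lasts 1/12 s, in which the tool goes at most 41.7 mm and 7.16 degrees, less where a joint would pass 70% of its speed; a pose out of reach is approached as far as the arm can. A call with a number of a shift or a turn outside -1 to 1 is refused whole. A call with a gripper value outside its range is refused whole. The fingers move at their own pace and stop on an object; "force" is the grip in N (left out, the last holds). Time passes only in rows, so rows that repeat a pose let the fingers close. It gives the time, the measured TCP pose, the force, the opening and the grip force at its end, in the units of the state.
- r.state(): the state, without advancing time (a new reading comes with each control period).
- eyes.capture(name): name is "side" or "top" or "wrist"; returns the picture (480x640x3 uint8, red, green, blue); there is no depth.
- eyes.camera_model(name): a dict with "fov_y" (degrees; the focal length in pixels is half the picture's height over the tangent of half this angle, whatever the lens; pixels are square), "cx", "cy" (the principal point, pixels), "world_to_cam" (4x4, takes a point from world to camera coordinates); the wrist camera has in their place "hand_eye" (4x4, takes a point from camera to tool coordinates, whose origin is the TCP and whose axes are the flange's). Camera axes: x right, y up, looking along -z (the intrinsics and any distortion apply to the point x, -y, -z); pixel columns grow to the right and rows downward; lengths in m; the calibration is good to about 2 mm. The wrist camera is an equidistant fisheye: a pixel r from the principal point sees the ray r / f radians off the axis. A picture is of the moment at which its call begins: read the wrist's pose just before it. camera_model takes no time and is no camera call.
- r.sign_off(): hands the job in; it is judged then, once.
Trained networks look in the newest picture that a camera, given by its name, has taken for a name from the list of things; names that differ only in an ending like _2 or _b are one class to them, and where a whole thing is asked for, a point or a joint stands for the part that bears it (a point fixed in the world has none). Each returns a list of dicts, best first, with "conf" (0 to 1); they miss things now and then, are a little off and sometimes report something else, mostly with a low value. They report only what shows in the picture. A call takes as long as a camera call. They do not tell look-alikes from the thing itself.
- finder.trace(camera, thing): "region" (480x640 bool, what is visible of it).
- finder.pinpoint(camera, thing): "at" ([x, y, z] in m, in world coordinates, good to about 4 mm: a listed point, or the origin of a listed thing).
The state is a dict: "time": time; "joint_positions": joint angles; "qvel": joint speeds; "tau": joint torques, N m; "tcp_pos": TCP position; "tool_rot": TCP orientation; "wrist_force": force on the tool from outside, world axes, zero at the start; "wrist_torque": the same for the moment, N m; "finger_gap": finger opening in m; "gripper_force": force on a finger pad.
Only numpy, scipy, OpenCV 4.12 (cv2) and the standard library are available. Lean on these libraries where they do the work, as an engineer would, in place of code of your own. Each camera call takes 0.05 s, during which the arm holds its last target. There are 200 camera calls.

TASK

The glue in the fossil slab has cured: take the gluing press apart from the top down, one thing at a time, setting each in its own place before lifting the next. The small weight goes into the round well of the small weight rest, the large weight into the well of the large rest, the pressing bar flat into the shallow beech tray, and last the fossil slab, kept level and fossil side up, into the pocket of the foam tray. Set things down gently, do not let them fall.

Things in the scene. Friction and masses are not known exactly. Their poses are not given: they have to be found in the camera images.
- press: Gluing press, fixed: plywood base 130 (x) x 180 (y) mm, top 18 mm above the table, cork pad on it to 21 mm, two upright 8 mm steel guide pins at y = +70 and -70 mm that end 61 mm above the table. Origin: centre of its underside, on the table; z up. At the start it carries the stack, from below: slab, bar, large weight, small weight. Press, trays and rests swap places and turn up to 0.25 rad.
- slab: Grey shale slab with a dark fossil fish on top, 46 (x) x 110 (y) x 16 mm, irregular ends, long sides straight along the middle 60 mm; 0.19 kg. Origin: centre of its underside; y along the fish, z up. At the start on the press's cork pad (21 mm), lying across the line of the pins (its y along the press's x), 40 mm free between long side and pin; its ends show beside the bar.
- pressing_bar: Beech pressing bar, 40 (x) x 168 (y) x 16 mm, 0.08 kg, with two 12 mm through holes at y = +70 and -70 mm, loose over the press's guide pins. Origin: centre of its underside; y along the bar, z up. At the start its underside is 37 mm above the table; the pins end 8 mm above its top, so raise it straight up by more than 24 mm to clear them.
- large_weight: Large steel disc weight, 56 mm diameter, 26 mm high, 0.5 kg, with a flat dish 3 mm deep and 43 mm wide in its top. Origin: centre of its underside; z up. At the start it stands on the bar near its middle, underside 53 mm above the table.
- small_weight: Small steel disc weight, body 40 mm diameter and 22 mm high, with a 16 mm wide knob on top that ends at 36 mm; 0.2 kg. Origin: centre of its underside; z up. At the start it stands in the dish of the large weight, underside 76 mm above the table.
- large_rest: Large weight rest, fixed: square beech block 92 x 92 x 20 mm with a round felt-bottomed well of 72 mm diameter, 12 mm deep (its floor 8 mm above the table). Origin: centre of its underside; z up.
- small_rest: Small weight rest, fixed: square beech block 76 x 76 x 18 mm with a round felt-bottomed well of 56 mm diameter, 10 mm deep (its floor 8 mm above the table). Origin: centre of its underside; z up.
- foam_tray: Foam tray, fixed: pale card tray 97 (x) x 161 (y) mm filled with dark foam up to its rim, 14 mm high, with a pale-floored rectangular pocket 62 (x) x 126 (y) mm, 5 mm deep, in its middle (floor 9 mm above the table). Origin: centre of its underside; y along the tray, z up. The slab goes along it, fish head at either end.
- beech_tray: Shallow beech tray, fixed and empty: outside 135 (x) x 200 (y) x 18 mm, floor 3 mm thick, inside 124 x 190 mm. Origin: centre of its underside; y along the tray, z up.
There are look-alikes about, which are no part of the job. Several things have the shape of the slab; the one meant has the colours described above.

How it is judged:
By the outcome, as a careful person would: the job done as asked, in the order asked, and still so for the second after the job is handed in, with the robot touching nothing.
It also fails if it takes over 128 s, if anything falls off the work surface, if the arm or the gripper's body presses on something with over 40 N, if the wrist force passes 120 N, or if a joint passes its speed limit or range.

## Working session

There is one attempt and no reset: what is moved stays moved. The work goes in short steps, Python scripts to look and compute and a tool call to move; the robot and the scene stay as the last step left them, time stands still between calls to the robot, and variables do not carry over. Pictures are saved under pics/ and viewed, at most 14 in all, crops included, and the job is handed in when it is done.

Besides the shell and the picture viewer there is one more tool, called after "Request:" as name(argument=value, ...), one argument or row to a line, values as JSON. jog_arm: Moves the arm, as the interface text tells. Shift numbers are shares of 0.15 m and turn numbers shares of 30 degrees, none past 1 either way. Its arguments: {"type":"object","properties":{"series":{"type":"string"},"force":{"type":"number"}},"required":["series"]}

```bash
mkdir -p pics; ls
cat > h.py <<'E'
from station import r, eyes, finder
import cv2, numpy as np
E
python3 - <<'E'
from h import *
for c in ("top","side"):
    im=eyes.capture(c); cv2.imwrite(f"pics/{c}0.png",im[:,:,::-1])
    print(c,eyes.camera_model(c))
    for t in ["press","slab","pressing_bar","large_weight","small_weight","large_rest","small_rest","foam_tray","beech_tray"]:
        print(t,[(np.round(d["at"],3).tolist(),round(d["conf"],2)) for d in finder.pinpoint(c,t)])
s=r.state(); print(s)
E
```

```text
pics
top {'fov_y': 57.074262741515625, 'cx': 317.54743491548527, 'cy': 241.40392750347056, 'world_to_cam': array([[ 0.02745478, -0.99950665,  0.01525392,  0.15862012],
       [ 0.99459917,  0.02884159,  0.0997028 , -0.54964455],
       [-0.10009356,  0.01243422,  0.99490033, -1.30483864],
       [ 0.        ,  0.        ,  0.        ,  1.        ]])}
press [([0.413, 0.277, -0.006], 0.72)]
slab [([0.401, 0.658, 0.002], 0.92), ([0.414, 0.275, 0.021], 0.78)]
pressing_bar []
large_weight [([0.408, 0.27, 0.05], 0.52)]
small_weight [([0.407, 0.267, 0.075], 0.74), ([0.635, 0.268, 0.002], 0.52)]
large_rest [([0.632, 0.274, -0.0], 0.94)]
small_rest [([0.534, -0.002, 0.002], 0.95)]
foam_tray [([0.66, -0.25, -0.003], 0.73), ([0.411, 0.277, -0.003], 0.29)]
beech_tray [([0.443, -0.301, -0.0], 0.78)]
side {'fov_y': 51.2102446137168, 'cx': 322.0993035765056, 'cy': 227.48375727746497, 'world_to_cam': array([[-0.99273493, -0.11916513, -0.01664425,  0.52547591],
       [ 0.04898319, -0.52660739,  0.84869623, -0.00716517],
       [-0.10989999,  0.84171511,  0.52861864, -1.42154443],
       [ 0.        
[... 505 characters left out ...]
 ,  0.50750644, -0.23759197,  1.50021284,  0.1257279 ,
        1.14888809, -0.15480439]), 'qvel': array([ 2.18075400e-03,  3.17686244e-04, -1.58727921e-03,  8.93143707e-06,
       -4.65313527e-04,  1.67303466e-05,  6.37288557e-04]), 'tau': array([-3.14048486e-05, -6.20372987e+01, -2.18493037e+00, -2.49971938e+01,
        1.37818596e-02,  2.32134320e-03,  1.35829890e-05]), 'tcp_pos': array([0.2183263 , 0.58561437, 0.24226625]), 'tool_rot': array([ 5.96147748e-06,  1.77462911e-01,  9.84127489e-01, -1.79428302e-05]), 'wrist_force': array([ 0.07704365,  0.46581614, -0.1657848 ]), 'wrist_torque': array([0.02446004, 0.0117639 , 0.00658209]), 'gripper_force': 0.0, 'finger_gap': 0.08552466644869612}
```

View pics/top0.png

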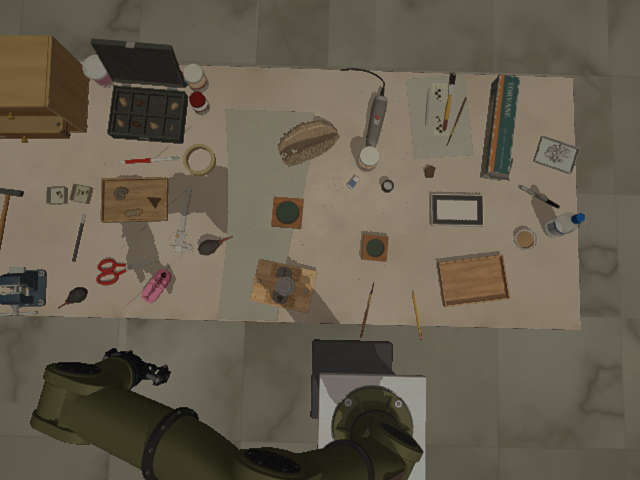

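View pics/side0.png

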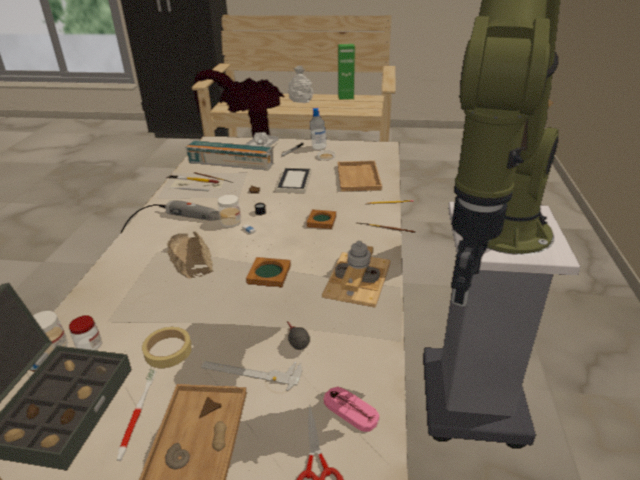

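The top view shows the press with its stack at about (284,286), the large rest at (287,212), the small rest at (375,247), the foam tray at (456,209) and the beech tray at (473,280). There is a pink look-alike slab at (155,287). The side view agrees. Next I measure the yaws.

```bash
cat > h.py <<'E'
from station import r, eyes, finder
import cv2, numpy as np
from scipy.spatial.transform import Rotation as R
def quat(q): return R.from_quat([q[1],q[2],q[3],q[0]])
def world(c,uv,z):
    m=eyes.camera_model(c); f=240/np.tan(np.radians(m["fov_y"]/2)); W=np.array(m["world_to_cam"])
    uv=np.atleast_2d(uv).astype(float)
    d=np.c_[(uv[:,0]-m["cx"])/f,-(uv[:,1]-m["cy"])/f,-np.ones(len(uv))]@W[:3,:3]
    o=-W[:3,:3].T@W[:3,3]
    return o+d*((z-o[2])/d[:,2])[:,None]
def rect(c,mask,z):
    cs,_=cv2.findContours(mask.astype(np.uint8),cv2.RETR_EXTERNAL,cv2.CHAIN_APPROX_NONE)
    k=max(cs,key=cv2.contourArea)[:,0]
    return cv2.minAreaRect((world(c,k,z)[:,:2]*1000).astype(np.float32))
def pose():
    s=r.state(); return s,np.array(s["tcp_pos"]),quat(s["tool_rot"])
def jog(p,yaw,tilt0=True):
    """print rows numbers to reach world p with tool y at angle yaw (deg, mod 180), tool down"""
    s,t,Q=pose(); c=Q.as_matrix()
    best=None
    for a in (yaw,yaw+180):
        a=np.radians(a); y=np.array([np.cos(a),np.sin(a),0]); z=np.array([0,0,-1.]); x=np.cross(y,z)
        rv=(Q.inv()*R.from_matrix(np.c_[x,y,z])).as_rotvec()
        if best is None or np.linalg.norm(rv)<np.linalg.norm(best): best=rv
    sh=c.T@(np.array(p)-t)
    print("shift",np.round(sh/.15,3),"turn",np.round(np.degrees(best)/30,3),"q7",round(s["joint_positions"][6],2),"t",round(s["time"],1))
E
python3 - <<'E'
from h import *
for c in ("top","side"):
    eyes.capture(c)
    for t,z in [("press",.018),("pressing_bar",.053),("large_rest",.02),("small_rest",.018),("foam_tray",.014),("beech_tray",.018),("small_weight",.098),("large_weight",.079)]:
        for d in finder.trace(c,t)[:2]: print(c,t,round(d["conf"],2),np.round(rect(c,d["region"],z)[0]),np.round(rect(c,d["region"],z)[1]),round(rect(c,d["region"],z)[2],1))
jog([.411,.275,.25],70)
E
```

```text
top press 0.96 [411. 274.] [182. 133.] 79.8
top pressing_bar 0.75 [419. 324.] [65. 39.] 80.3
top large_rest 0.7 [633. 270.] [93. 97.] 87.0
top small_rest 0.63 [532.   0.] [74. 79.] 87.6
top foam_tray 0.89 [ 655. -253.] [168. 100.] 89.4
top foam_tray 0.68 [634. 270.] [93. 97.] 87.3
top beech_tray 0.74 [ 441. -298.] [135. 207.] 8.9
top small_weight 0.58 [409. 265.] [39. 37.] 1.9
top large_weight 0.44 [409. 264.] [51. 52.] 1.6
side press 0.93 [408. 284.] [193. 132.] 79.2
side pressing_bar 0.58 [416. 332.] [92. 45.] 79.3
side small_rest 0.95 [529.  15.] [103.  79.] 85.9
side foam_tray 0.59 [ 651. -239.] [100. 187.] 0.4
side beech_tray 0.76 [ 438. -286.] [137. 245.] 9.2
side small_weight 0.59 [407. 280.] [38. 71.] 2.5
side large_weight 0.75 [405. 300.] [52. 56.] 5.5
shift [-1.927 -1.492 -0.051] turn [-0.    -0.    -0.015] q7 -0.15 t 1.9
```

Request:
jog_arm(
  series="-1 -0.75 0 0 0 0 1;-1 -0.75 0 0 0 0 1;-1 -0.75 0 0 0 0 1;-1 -0.75 0 0 0 0 1;-1 -0.75 0 0 0 0 1;-1 -0.75 0 0 0 0 1;-1 -0.75 0 0 0 0 1;-1 -0.75 0 0 0 0 1",
)

```text
time: 2.57
tcp_pos: [0.319, 0.4288, 0.2425]
tool_rot: [-0.0, 0.177, 0.984, 0.001]
wrist_force: [0.1, 0.5, -0.4]
finger_gap: 0.0855
gripper_force: 0.0
```

Request:
jog_arm(
  series="-0.92 -0.74 0 0 0 0 1;-0.92 -0.74 0 0 0 0 1;-0.92 -0.74 0 0 0 0 1;-0.92 -0.74 0 0 0 0 1;-0.92 -0.74 0 0 0 0 1;-0.92 -0.74 0 0 0 0 1;-0.92 -0.74 0 0 0 0 1;-0.92 -0.74 0 0 0 0 1;-0.92 -0.74 0 0 0 0 1",
)

```text
time: 3.32
tcp_pos: [0.409, 0.2778, 0.2422]
tool_rot: [-0.0, 0.176, 0.984, 0.0]
wrist_force: [0.1, 0.1, 0.9]
finger_gap: 0.0852
gripper_force: 0.0
```

```bash
cat >> h.py <<'E'
def wray(uv,z,t,Q):
    """world points at height z from wrist pixels"""
    m=eyes.camera_model("wrist"); f=240/np.tan(np.radians(m["fov_y"]/2)); H=np.array(m["hand_eye"])
    uv=np.atleast_2d(uv).astype(float); d=uv-[m["cx"],m["cy"]]; rr=np.hypot(*d.T); th=rr/f
    k=np.sin(th)/np.maximum(rr,1e-9)
    v=np.c_[d[:,0]*k,-d[:,1]*k,-np.cos(th)]
    M=Q.as_matrix(); v=v@H[:3,:3].T@M.T; o=t+M@H[:3,3]
    return o+v*((z-o[2])/v[:,2])[:,None]
def wrect(mask,z,t,Q):
    cs,_=cv2.findContours(mask.astype(np.uint8),cv2.RETR_EXTERNAL,cv2.CHAIN_APPROX_NONE)
    k=max(cs,key=cv2.contourArea)[:,0]
    return cv2.minAreaRect((wray(k,z,t,Q)[:,:2]*1000).astype(np.float32))
def wlook(name,things):
    s,t,Q=pose(); im=eyes.capture("wrist"); cv2.imwrite(f"pics/{name}.png",im[:,:,::-1])
    for n,z in things:
        print(n,"pin",[(np.round(d["at"],3).tolist(),round(d["conf"],2)) for d in finder.pinpoint("wrist",n)[:2]])
        for d in finder.trace("wrist",n)[:2]:
            q=wrect(d["region"],z,t,Q); print("   trace",round(d["conf"],2),np.round(q[0],1),np.round(q[1],1),round(q[2],1))
E
python3 - <<'E'
from h import *
s,t,Q=pose(); print(s["time"],t)
wlook("w1",[("small_weight",.098),("large_weight",.079),("press",.018),("pressing_bar",.053),("slab",.037)])
E
```

```text
3.3167 [0.40898647 0.27783168 0.24221542]
small_weight pin [([0.407, 0.27, 0.073], 0.55)]
   trace 0.91 [406.5 268.5] [39.5 42.8] 48.4
large_weight pin [([0.534, 0.002, -0.003], 0.27)]
   trace 0.8 [404.5 268.9] [54.3 54.9] 59.8
press pin []
   trace 0.8 [369.4 283.2] [178.3  49.1] 79.4
pressing_bar pin []
   trace 0.74 [409.6 265.9] [59.2 57.2] 64.9
   trace 0.55 [417.1 321.5] [75.4 43.8] 79.5
slab pin [([0.398, 0.658, 0.001], 0.77)]
   trace 0.85 [392.8 629.6] [ 54.4 104.3] 57.3
   trace 0.58 [372.9 285. ] [46.6 33.4] 71.6
```

View pics/w1.png

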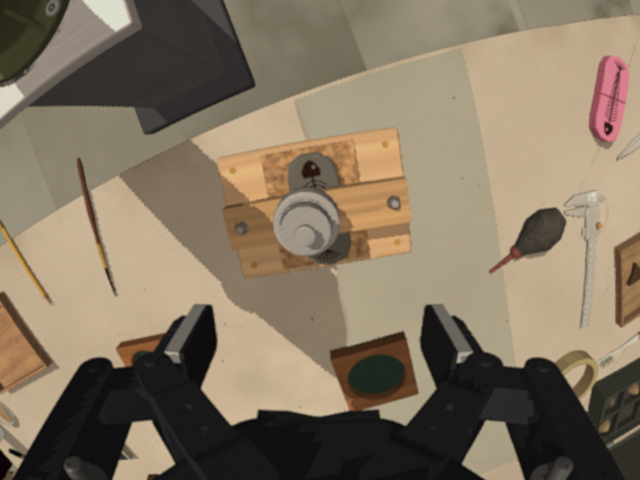

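The wrist view shows the weights on the bar at about (308,222), the pins at (241,228) and (393,203), and the fish's head end beside the bar at (310,165). Descending for the small weight.

Request:
jog_arm(
  series="-0.01 -0.07 0 0 0 0 0.9;-0.01 -0.07 0.3 0 0 0 0.9;-0.01 -0.07 0.55 0 0 0 0.9;-0.01 -0.07 0.75 0 0 0 0.9;-0.01 -0.07 0.88 0 0 0 0.9;-0.01 -0.07 0.958 0 0 0 0.9;-0.01 -0.07 0.958 0 0 0 0.9;-0.01 -0.07 0.958 0 0 0 0.9",
  force=40,
)

```text
time: 4.53
tcp_pos: [0.4077, 0.2645, 0.0985]
tool_rot: [-0.0, 0.178, 0.984, -0.001]
wrist_force: [1.1, 0.5, 1.1]
finger_gap: 0.0768
gripper_force: 0.0
```

Request:
jog_arm(
  series="0 0 0 0 0 0 0.6;0 0 0 0 0 0 0.5;0 0 0 0 0 0 0.4;0 0 0 0 0 0 0.3;0 0 0 0 0 0 0.2;0 0 0 0 0 0 0.2;0 0 0 0 0 0 0.2;0 0 0 0 0 0 0.2",
)

```text
time: 5.2
tcp_pos: [0.4086, 0.2659, 0.0999]
tool_rot: [0.001, 0.177, 0.984, 0.001]
wrist_force: [-0.9, 0.2, 6.5]
finger_gap: 0.0368
gripper_force: 39.2
```

Run:
```python
from h import *
s,t,Q=pose(); print(s["time"],t,s["finger_gap"],s["gripper_force"],s["wrist_force"])
im=eyes.capture("wrist"); cv2.imwrite("pics/w2.png",im[:,:,::-1])
jog([.532,0,.2],70)
```

```text
5.2 [0.40858748 0.26590421 0.09993974] 0.03675466518335052 39.18806791305542 [-0.89239408  0.18014245  6.49358141]
shift [-1.391 -1.372 -0.668] turn [ 0.004  0.003 -0.015] q7 0.47 t 5.2
```

View pics/w2.png

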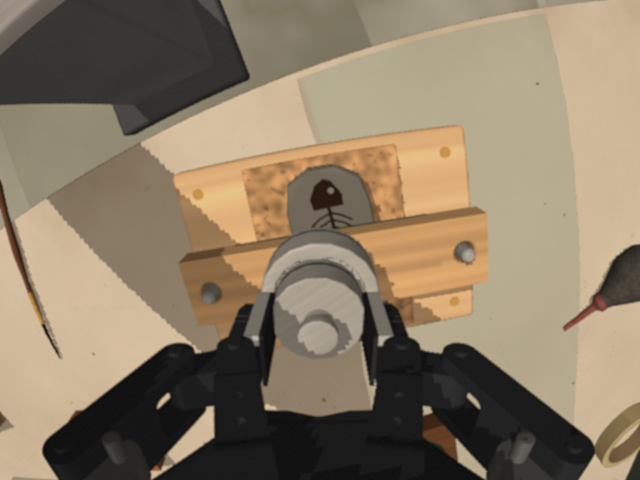

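The small weight is between the pads at (320,310), with the bar and slab undisturbed. Lifting and checking.

Request:
jog_arm(
  series="0 0 -0.02 0 0 0 0.2;0 0 -0.06 0 0 0 0.2;0 0 -0.12 0 0 0 0.2;0 0 -0.2 0 0 0 0.2;0 0 -0.3 0 0 0 0.2;0 0 -0.45 0 0 0 0.2;0 0 -0.6 0 0 0 0.2;0 0 -0.68 0 0 0 0.2;0 0 -0.68 0 0 0 0.2",
)

```text
time: 6.0
tcp_pos: [0.4089, 0.2659, 0.2038]
tool_rot: [0.002, 0.178, 0.984, 0.002]
wrist_force: [0.3, 0.3, -1.8]
finger_gap: 0.0369
gripper_force: 40.5
```

Request:
jog_arm(
  series="-0.1 -0.1 0 0 0 0 0.2;-0.25 -0.25 0 0 0 0 0.2;-0.4 -0.4 0 0 0 0 0.2;-0.55 -0.55 0 0 0 0 0.2;-0.7 -0.7 0 0 0 0 0.2;-0.85 -0.85 0 0 0 0 0.2;-0.95 -0.95 0 0 0 0 0.2;-1 -1 0 0 0 0 0.2;-1 -1 0 0 0 0 0.2",
)

```text
time: 6.75
tcp_pos: [0.4963, 0.0696, 0.2]
tool_rot: [-0.0, 0.18, 0.984, -0.001]
wrist_force: [0.4, -0.7, -2.1]
finger_gap: 0.037
gripper_force: 40.5
```

Run:
```python
from h import *
s,t,Q=pose(); print(s["time"],t,s["finger_gap"],s["gripper_force"],s["wrist_force"])
wlook("w3",[("small_rest",.018),("large_rest",.02),("small_weight",t[2])])
jog([.532,0,.1],70)
```

```text
6.75 [0.49634036 0.06957129 0.1999782 ] 0.03695430670766814 40.5060088634491 [ 0.38307875 -0.72075275 -2.10082912]
small_rest pin [([0.533, 0.004, -0.0], 0.59)]
   trace 0.72 [523.4   3.3] [79.9 68.4] 85.9
large_rest pin [([0.638, 0.268, 0.001], 0.56)]
   trace 0.63 [627.2 266.8] [100.8 102.3] 86.9
   trace 0.37 [522.6   3.8] [79.4 68.6] 85.7
small_weight pin [([0.494, 0.073, 0.173], 0.7)]
   trace 0.67 [490.1  71.4] [36.3 44.7] 69.4
shift [-0.399 -0.376  0.67 ] turn [ 0.001 -0.001 -0.011] q7 0.97 t 7.1
```

View pics/w3.png

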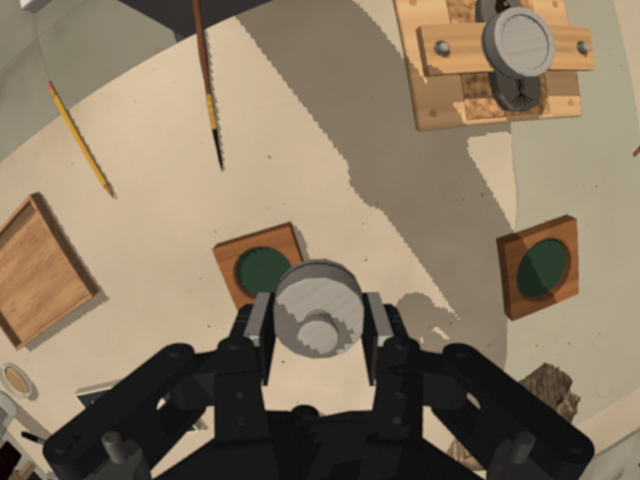

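The small weight is held clear of everything, with the small rest at (265,265) and the large rest at (543,265). Moving over the small rest.

Request:
jog_arm(
  series="-0.2 -0.19 0 0 0 0 0.2;-0.35 -0.33 0 0 0 0 0.2;-0.408 -0.38 0.1 0 0 0 0.2;-0.408 -0.38 0.3 0 0 0 0.2;-0.408 -0.38 0.5 0 0 0 0.2;-0.408 -0.38 0.7 0 0 0 0.2;-0.408 -0.38 0.85 0 0 0 0.2;-0.408 -0.38 0.92 0 0 0 0.2;-0.408 -0.38 0.92 0 0 0 0.2;-0.408 -0.38 0.92 0 0 0 0.2",
)

```text
time: 7.93
tcp_pos: [0.5337, -0.002, 0.0629]
tool_rot: [-0.0, 0.177, 0.984, 0.0]
wrist_force: [0.1, -0.4, -1.3]
finger_gap: 0.0365
gripper_force: 40.6
```

Run:
```python
from h import *
s,t,Q=pose(); print(s["time"],t,s["wrist_force"])
wlook("w4",[("small_rest",.018),("small_weight",t[2]-.002)])
for c in ("top","side"):
    eyes.capture(c); print([(np.round(d["at"],3).tolist(),round(d["conf"],2)) for d in finder.pinpoint(c,"small_weight")[:2]])
jog([.533,-.001,.034],70)
```

```text
7.9333 [ 0.53365715 -0.00198982  0.06289508] [ 0.11133772 -0.38187064 -1.27700294]
small_rest pin [([0.533, 0.003, -0.001], 0.9)]
   trace 0.56 [529.5   1.2] [76.6 79.5] 86.2
small_weight pin [([0.535, -0.0, 0.035], 0.97)]
   trace 0.76 [ 5.289e+02 -5.000e-01] [37.3 46.9] 69.6
[]
[([0.541, -0.001, 0.039], 0.53), ([0.41, 0.276, 0.036], 0.2)]
shift [0.008 0.008 0.194] turn [ 0.001  0.002 -0.015] q7 1.1 t 8.4
```

View pics/w4.png

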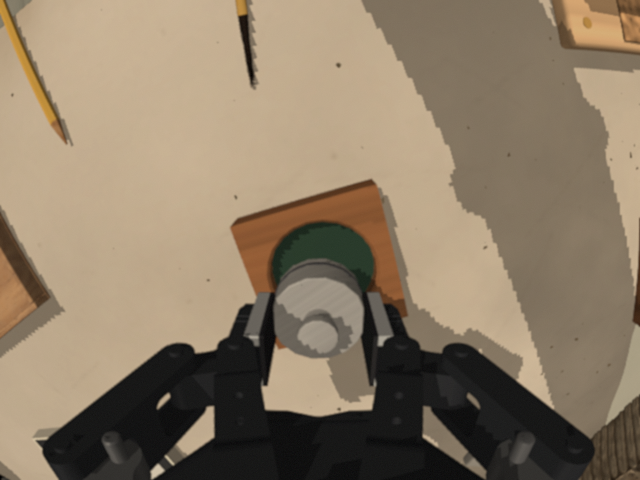

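The weight hangs centred in line with the well (320,255). Lowering slowly.

Request:
jog_arm(
  series="0 0.01 0.06 0 0 0 0.2;0 0.01 0.11 0 0 0 0.2;0 0.01 0.14 0 0 0 0.2;0 0.01 0.16 0 0 0 0.2;0 0.01 0.175 0 0 0 0.2;0 0.01 0.185 0 0 0 0.2;0 0.01 0.19 0 0 0 0.2;0 0.01 0.19 0 0 0 0.2;0 0.01 0.19 0 0 0 0.2",
)

```text
time: 9.13
tcp_pos: [0.5341, -0.0011, 0.0342]
tool_rot: [0.0, 0.177, 0.984, 0.0]
wrist_force: [0.7, -0.6, -1.3]
finger_gap: 0.0369
gripper_force: 40.6
```

Request:
jog_arm(
  series="0 0 0.007 0 0 0 0.2;0 0 0.012 0 0 0 0.2;0 0 0.012 0 0 0 0.2;0 0 0.012 0 0 0 0.2",
)

```text
time: 9.47
tcp_pos: [0.534, -0.0011, 0.0323]
tool_rot: [0.0, 0.177, 0.984, -0.0]
wrist_force: [-0.3, 0.1, -1.7]
finger_gap: 0.0369
gripper_force: 40.6
```

Request:
jog_arm(
  series="0 0 0.006 0 0 0 0.2;0 0 0.01 0 0 0 0.2;0 0 0.01 0 0 0 0.2;0 0 0.01 0 0 0 0.2",
)

```text
time: 9.8
tcp_pos: [0.534, -0.001, 0.032]
tool_rot: [0.0, 0.177, 0.984, 0.0]
wrist_force: [-3.3, 0.6, 12.1]
finger_gap: 0.037
gripper_force: 41.9
```

Request:
jog_arm(
  series="0 0 0.006 0 0 0 0.2;0 0 0.009 0 0 0 0.2;0 0 0.009 0 0 0 0.2;0 0 0.009 0 0 0 0.2",
)

```text
time: 10.13
tcp_pos: [0.5341, -0.001, 0.0318]
tool_rot: [0.001, 0.177, 0.984, 0.0]
wrist_force: [-6.9, 0.1, 25.6]
finger_gap: 0.0367
gripper_force: 43.2
```

Contact at TCP z = 0.032 m. Easing off and releasing.

Request:
jog_arm(
  series="0 0 -0.015 0 0 0 0.2;0 0 -0.015 0 0 0 0.35;0 0 -0.015 0 0 0 0.5;0 0 -0.015 0 0 0 0.65;0 0 -0.015 0 0 0 0.75;0 0 -0.015 0 0 0 0.8;0 0 -0.015 0 0 0 0.8",
)

```text
time: 10.72
tcp_pos: [0.5339, -0.0011, 0.0315]
tool_rot: [-0.0, 0.177, 0.984, -0.0]
wrist_force: [-0.2, 0.1, -0.1]
finger_gap: 0.0685
gripper_force: 0.0
```

Request:
jog_arm(
  series="0 0 -0.1 0 0 0 0.9;0 0 -0.3 0 0 0 0.9;0 0 -0.55 0 0 0 0.9;0 0 -0.8 0 0 0 0.9;0 0 -1 0 0 0 0.9;0 0 -1 0 0 0 0.9;0 0 -1 0 0 0 0.9",
)

```text
time: 11.3
tcp_pos: [0.5349, -0.0011, 0.1834]
tool_rot: [0.002, 0.178, 0.984, 0.0]
wrist_force: [0.6, 1.0, -0.5]
finger_gap: 0.0764
gripper_force: 0.0
```

Run:
```python
from h import *
s,t,Q=pose(); print(s["time"],t)
wlook("w5",[("small_weight",.03),("small_rest",.018),("large_weight",.079)])
for c in ("top",):
    eyes.capture(c); 
    for n,z in (("small_weight",.03),("large_weight",.079)):
        for d in finder.trace(c,n)[:3]: print(c,n,round(d["conf"],2),rect(c,d["region"],z))
jog([.407,.267,.2],80)
```

```text
11.3 [ 0.53493707 -0.0011008   0.18335243]
small_weight pin [([0.533, 0.003, 0.008], 0.75)]
   trace 0.6 [ 5.32e+02 -4.00e-01] [39.9 42.3] 42.7
small_rest pin []
   trace 0.73 [530.4   1. ] [76.7 78.3] 85.9
   trace 0.62 [446.5 282.7] [61.4 39.4] 78.7
large_weight pin []
   trace 0.73 [431.3 252. ] [64.5 15. ] 85.6
top small_weight 0.46 ((531.9159545898438, 1.5331153869628906), (38.149444580078125, 32.251747131347656), 46.2208366394043)
top large_weight 0.65 ((408.6524658203125, 265.8009948730469), (51.28862762451172, 54.40834426879883), 1.590397834777832)
shift [ 1.416  1.379 -0.125] turn [-0.001 -0.002 -0.348] q7 1.12 t 11.8
```

View pics/w5.png

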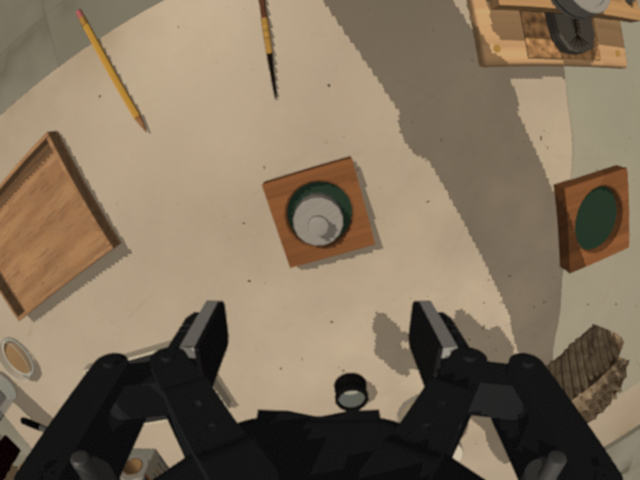

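The small weight stands in its well at (318,218). Going for the large weight.

Request:
jog_arm(
  series="0.2 0.2 -0.06 0 0 0 1;0.4 0.4 -0.06 0 0 0 1;0.7 0.69 -0.06 0 0 0 1;0.7 0.69 -0.06 0 0 0 1;0.7 0.69 -0.06 0 0 0 1;0.7 0.69 -0.06 0 0 0 1;0.7 0.69 -0.06 0 0 0 1",
)

```text
time: 12.38
tcp_pos: [0.4721, 0.1319, 0.1907]
tool_rot: [0.0, 0.178, 0.984, -0.0]
wrist_force: [0.9, -0.3, -0.4]
finger_gap: 0.0855
gripper_force: 0.0
```

Request:
jog_arm(
  series="0.72 0.69 0 0 0 0 1;0.72 0.69 0 0 0 0 1;0.72 0.69 0 0 0 0 1;0.72 0.69 0 0 0 0 1;0.72 0.69 0 0 0 0 1;0.72 0.69 0 0 0 0 1;0.72 0.69 0 0 0 0 1;0.72 0.69 0 0 0 0 1",
)

```text
time: 13.05
tcp_pos: [0.4079, 0.2652, 0.1905]
tool_rot: [0.0, 0.179, 0.984, -0.001]
wrist_force: [0.2, 0.5, -0.3]
finger_gap: 0.0854
gripper_force: 0.0
```

Run:
```python
from h import *
s,t,Q=pose(); print(s["time"],t)
wlook("w6",[("large_weight",.079),("pressing_bar",.053)])
jog([.407,.267,.0765],70)
```

```text
13.05 [0.40791081 0.26523993 0.1905314 ]
large_weight pin [([0.411, 0.266, 0.055], 0.62)]
   trace 0.73 [367.  285.8] [39.7 28.8] 75.7
   trace 0.66 [406.4 268.1] [54.4 58.6] 52.6
pressing_bar pin []
   trace 0.77 [416.4 321.2] [76.3 44.4] 80.2
shift [0.002 0.003 0.761] turn [-0.     0.    -0.018] q7 0.51 t 13.3
```

Request:
jog_arm(
  series="0 0 0.2 0 0 0 1;0 0 0.4 0 0 0 1;0 0 0.6 0 0 0 1;0 0 0.7 0 0 0 1;0 0 0.76 0 0 0 1;0 0 0.76 0 0 0 1;0 0 0.76 0 0 0 1",
  force=60,
)

```text
time: 13.88
tcp_pos: [0.4069, 0.2673, 0.0769]
tool_rot: [-0.0, 0.178, 0.984, -0.0]
wrist_force: [-0.9, 0.4, 0.5]
finger_gap: 0.0855
gripper_force: 0.0
```

Request:
jog_arm(
  series="0 0 0 0 0 0 0.8;0 0 0 0 0 0 0.7;0 0 0 0 0 0 0.6;0 0 0 0 0 0 0.5;0 0 0 0 0 0 0.4;0 0 0 0 0 0 0.4;0 0 0 0 0 0 0.4",
)

```text
time: 14.47
tcp_pos: [0.4074, 0.2677, 0.0783]
tool_rot: [0.001, 0.177, 0.984, 0.001]
wrist_force: [-1.3, -0.2, 10.1]
finger_gap: 0.0524
gripper_force: 60.9
```

Request:
jog_arm(
  series="0 0 -0.02 0 0 0 0.4;0 0 -0.05 0 0 0 0.4;0 0 -0.1 0 0 0 0.4;0 0 -0.2 0 0 0 0.4;0 0 -0.35 0 0 0 0.4;0 0 -0.5 0 0 0 0.4;0 0 -0.5 0 0 0 0.4",
)

```text
time: 15.05
tcp_pos: [0.4082, 0.2684, 0.1556]
tool_rot: [0.002, 0.178, 0.984, 0.002]
wrist_force: [0.2, 0.5, -5.5]
finger_gap: 0.0526
gripper_force: 64.3
```

Run:
```python
from h import *
s,t,Q=pose(); print(s["time"],t)
wlook("w7",[("large_weight",t[2]),("pressing_bar",.053),("large_rest",.02)])
jog([.633,.270,.15],70)
```

```text
15.05 [0.40822706 0.26840502 0.15556381]
large_weight pin [([0.413, 0.265, 0.133], 0.87)]
   trace 0.9 [405.2 269. ] [52.3 62.7] 69.6
pressing_bar pin [([0.413, 0.277, 0.04], 0.84)]
   trace 0.84 [407.6 275.8] [167.8  44.2] 79.3
large_rest pin [([0.637, 0.27, -0.001], 0.66)]
   trace 0.91 [579.8 252.4] [44.8 40. ] 63.5
shift [-1.41e+00  5.48e-01  1.00e-03] turn [-0.004 -0.002 -0.015] q7 0.49 t 15.4
```

View pics/w7.png

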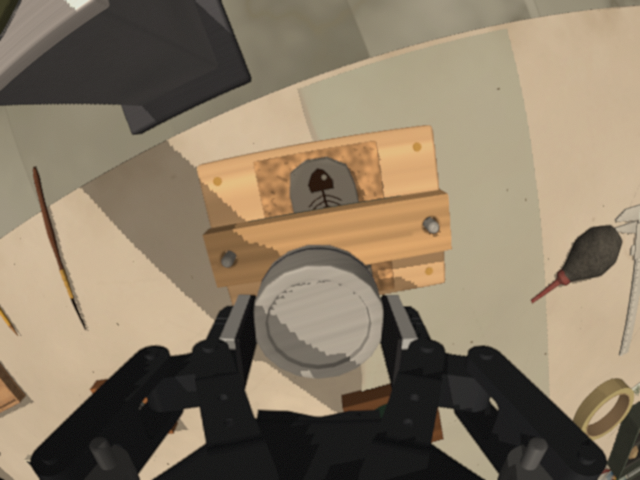

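The large weight is held at (318,310), and the bar and slab are undisturbed. Moving to the large rest.

Request:
jog_arm(
  series="-0.1 0.04 0 0 0 0 0.4;-0.25 0.1 0 0 0 0 0.4;-0.4 0.16 0 0 0 0 0.4;-0.55 0.22 0 0 0 0 0.4;-0.7 0.28 0 0 0 0 0.4;-0.85 0.34 0 0 0 0 0.4;-0.95 0.37 0 0 0 0 0.4;-0.95 0.37 0 0 0 0 0.4",
)

```text
time: 16.07
tcp_pos: [0.563, 0.2681, 0.1501]
tool_rot: [0.001, 0.179, 0.984, -0.0]
wrist_force: [0.3, -0.6, -4.8]
finger_gap: 0.0525
gripper_force: 64.3
```

Request:
jog_arm(
  series="-0.15 0.06 0 0 0 0 0.4;-0.3 0.12 0 0 0 0 0.4;-0.42 0.17 0 0 0 0 0.4;-0.464 0.187 0.1 0 0 0 0.4;-0.464 0.187 0.3 0 0 0 0.4;-0.464 0.187 0.5 0 0 0 0.4;-0.464 0.187 0.6 0 0 0 0.4;-0.464 0.187 0.6 0 0 0 0.4;-0.464 0.187 0.6 0 0 0 0.4",
)

```text
time: 16.82
tcp_pos: [0.6328, 0.2713, 0.0596]
tool_rot: [-0.002, 0.177, 0.984, -0.001]
wrist_force: [0.7, 0.0, -3.8]
finger_gap: 0.0524
gripper_force: 64.6
```

Run:
```python
from h import *
s,t,Q=pose(); print(s["time"],t,s["wrist_force"])
wlook("w8",[("large_weight",t[2]),("large_rest",.02)])
eyes.capture("side"); print([(n,[(np.round(d["at"],3).tolist(),round(d["conf"],2)) for d in finder.pinpoint("side",n)[:2]]) for n in ("large_weight","large_rest")])
jog([.634,.271,.0345],70)
```

```text
16.8167 [0.6327716  0.27127196 0.05960937] [ 0.71390275  0.04112065 -3.76344467]
large_weight pin [([0.635, 0.27, 0.038], 0.71)]
   trace 0.67 [629.9 272. ] [52.6 63.5] 69.3
large_rest pin []
   trace 0.77 [623.4 271.4] [92.3 80.5] 87.2
[('large_weight', [([0.638, 0.273, 0.04], 0.49)]), ('large_rest', [([0.632, 0.277, 0.002], 0.61)])]
shift [ 0.005 -0.006  0.188] turn [ 0.002  0.002 -0.015] q7 0.68 t 17.2
```

View pics/w8.png

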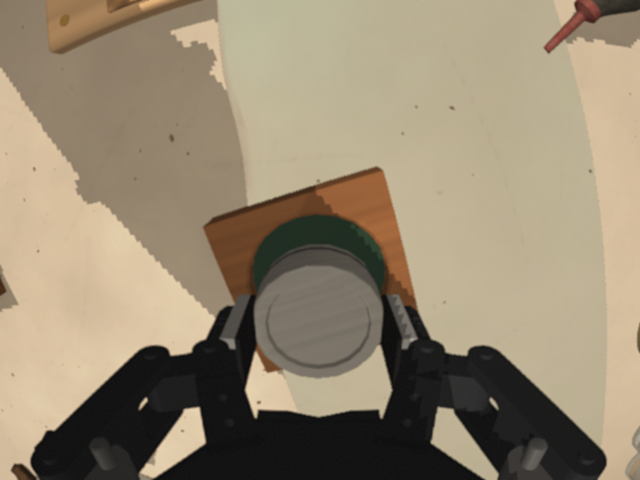

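The weight lines up with the well at (318,250). Lowering, aiming for contact near TCP z = 0.033 m.

Request:
jog_arm(
  series="0 0 0.06 0 0 0 0.4;0 0 0.11 0 0 0 0.4;0 0 0.14 0 0 0 0.4;0 0 0.155 0 0 0 0.4;0 0 0.165 0 0 0 0.4;0 0 0.17 0 0 0 0.4;0 0 0.17 0 0 0 0.4;0 0 0.17 0 0 0 0.4",
)

```text
time: 17.88
tcp_pos: [0.6348, 0.2715, 0.0364]
tool_rot: [0.0, 0.177, 0.984, 0.0]
wrist_force: [-0.2, -0.7, -4.9]
finger_gap: 0.0523
gripper_force: 64.8
```

Request:
jog_arm(
  series="0 0 0.005 0 0 0 0.4;0 0 0.01 0 0 0 0.4;0 0 0.01 0 0 0 0.4;0 0 0.01 0 0 0 0.4",
)

```text
time: 18.22
tcp_pos: [0.6346, 0.2715, 0.0347]
tool_rot: [0.0, 0.177, 0.984, 0.0]
wrist_force: [-0.8, 0.2, -4.1]
finger_gap: 0.0524
gripper_force: 64.8
```

Request:
jog_arm(
  series="0 0 0.005 0 0 0 0.4;0 0 0.009 0 0 0 0.4;0 0 0.009 0 0 0 0.4;0 0 0.009 0 0 0 0.4",
)

```text
time: 18.55
tcp_pos: [0.6346, 0.2715, 0.0335]
tool_rot: [0.0, 0.177, 0.984, 0.0]
wrist_force: [-0.2, 0.0, -2.1]
finger_gap: 0.0523
gripper_force: 65.0
```

Request:
jog_arm(
  series="0 0 0.003 0 0 0 0.4;0 0 0.005 0 0 0 0.4;0 0 0.005 0 0 0 0.4;0 0 0.005 0 0 0 0.4",
)

```text
time: 18.88
tcp_pos: [0.6347, 0.2715, 0.0335]
tool_rot: [0.0, 0.177, 0.984, 0.0]
wrist_force: [-3.5, -1.7, 5.4]
finger_gap: 0.0527
gripper_force: 65.7
```

Seated. Releasing, lifting, and going back toward the press.

Request:
jog_arm(
  series="0 0 -0.004 0 0 0 0.5;0 0 -0.004 0 0 0 0.7;0 0 -0.004 0 0 0 0.85;0 0 -0.004 0 0 0 1;0 0 -0.004 0 0 0 1;0 0 -0.004 0 0 0 1;0 0 -0.004 0 0 0 1",
)

```text
time: 19.47
tcp_pos: [0.6347, 0.2715, 0.0332]
tool_rot: [0.0, 0.177, 0.984, 0.0]
wrist_force: [-0.1, -0.6, -0.5]
finger_gap: 0.0852
gripper_force: 0.0
```

Request:
jog_arm(
  series="0 0 -0.1 0 0 0 1;0 0 -0.3 0 0 0 1;0 0 -0.55 0 0 0 1;0 0 -0.8 0 0 0 1;0 0 -1 0 0 0 1;0 0 -1 0 0 0 1;0 0 -1 0 0 0 1",
)

```text
time: 20.05
tcp_pos: [0.6357, 0.272, 0.1857]
tool_rot: [0.002, 0.178, 0.984, 0.001]
wrist_force: [-0.3, 0.0, 0.2]
finger_gap: 0.0855
gripper_force: 0.0
```

Run:
```python
from h import *
s,t,Q=pose(); print(s["time"],t,s["wrist_force"])
wlook("w9",[("large_weight",.034),("large_rest",.02)])
eyes.capture("top")
for n,z in (("pressing_bar",.053),("slab",.037),("large_weight",.034)):
    for d in finder.trace("top",n)[:3]: print(n,round(d["conf"],2),np.round(rect("top",d["region"],z)[0]),np.round(rect("top",d["region"],z)[1]),rect("top",d["region"],z)[2])
jog([.41,.276,.19],-10)
```

```text
20.05 [0.63567896 0.27195273 0.18571623] [-0.34362592  0.02353519  0.20310924]
large_weight pin [([0.638, 0.27, 0.01], 0.78)]
large_rest pin []
   trace 0.7 [631.5 271.1] [92.  94.5] 86.7
pressing_bar 0.62 [411. 275.] [168.  40.] 79.6668930053711
pressing_bar 0.36 [ 440. -287.] [131. 199.] 9.057353973388672
slab 0.82 [373. 282.] [45. 33.] 75.7322769165039
slab 0.65 [398. 646.] [ 47. 106.] 56.15994644165039
shift [ 1.413 -0.494 -0.049] turn [-0.003 -0.     2.652] q7 0.7 t 20.5
```

View pics/w9.png

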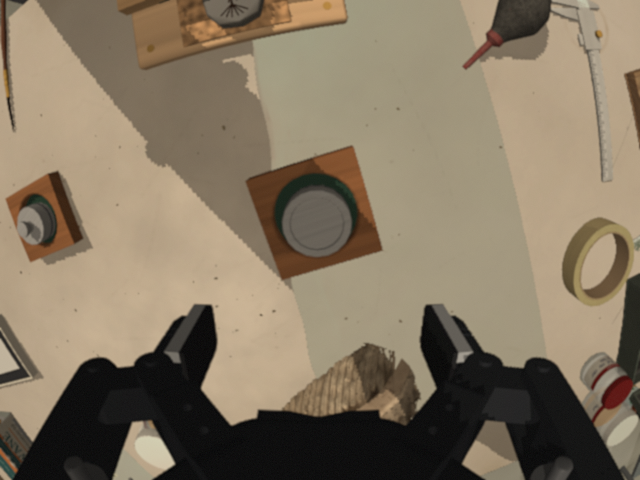

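The large weight sits in its well at (318,222). Moving over the bar and turning the tool to close across it.

Request:
jog_arm(
  series="1 -0.35 0 0 0 0 1;1 -0.35 0 0 0 0 1;1 -0.35 0 0 0 0 1;1 -0.35 0 0 0 0 1;1 -0.35 0 0 0 0 1;1 -0.35 0 0 0 0 1;1 -0.35 0 0 0 0 1",
)

```text
time: 21.08
tcp_pos: [0.4767, 0.2748, 0.1836]
tool_rot: [0.001, 0.178, 0.984, 0.0]
wrist_force: [0.8, 0.3, 0.5]
finger_gap: 0.0856
gripper_force: 0.0
```

Request:
jog_arm(
  series="0.413 -0.144 0 0 0 0.9 1;0.413 -0.144 0 0 0 0.9 1;0.413 -0.144 0 0 0 0.9 1;0.413 -0.144 0 0 0 0.9 1;0.413 -0.144 0 0 0 0.9 1;0.413 -0.144 0 0 0 0.9 1",
)

```text
time: 21.58
tcp_pos: [0.4115, 0.2762, 0.1831]
tool_rot: [0.0, 0.401, 0.916, 0.0]
wrist_force: [-0.1, 0.3, 1.1]
finger_gap: 0.0852
gripper_force: 0.0
```

Request:
jog_arm(
  series="0 0 0 0 0 0.9 1;0 0 0 0 0 0.9 1;0 0 0 0 0 0.9 1;0 0 0 0 0 0.9 1;0 0 0 0 0 0.9 1;0 0 0 0 0 0.9 1",
)

```text
time: 22.08
tcp_pos: [0.4108, 0.2761, 0.183]
tool_rot: [0.0, 0.603, 0.798, -0.0]
wrist_force: [-0.8, 0.3, 0.9]
finger_gap: 0.0854
gripper_force: 0.0
```

Request:
jog_arm(
  series="0 0 0 0 0 0.85 1;0 0 0 0 0 0.85 1;0 0 0 0 0 0.85 1;0 0 0 0 0 0.85 1;0 0 0 0 0 0.85 1;0 0 0 0 0 0.85 1;0 0 0 0 0 0.85 1",
)

```text
time: 22.67
tcp_pos: [0.4103, 0.276, 0.1831]
tool_rot: [0.0, 0.764, 0.645, -0.0]
wrist_force: [0.1, -0.5, -0.3]
finger_gap: 0.0854
gripper_force: 0.0
```

Run:
```python
from h import *
s,t,Q=pose(); print(s["time"],t)
wlook("w10",[("pressing_bar",.053),("slab",.037),("press",.018)])
jog([.411,.2755,.05],-10.2)
```

```text
22.6667 [0.41030723 0.27604505 0.1831238 ]
pressing_bar pin []
   trace 0.79 [410.2 275.8] [167.4  40.9] 79.5
   trace 0.33 [613.5 279.7] [50.8 65.9] 65.5
slab pin []
   trace 0.79 [448.6 274.4] [47.3 33.4] 80.3
press pin []
   trace 0.87 [410.  276.7] [179.1 129. ] 79.5
shift [-0.002  0.006  0.888] turn [-0.    0.    0.01] q7 -0.71 t 23.0
```

View pics/w10.png

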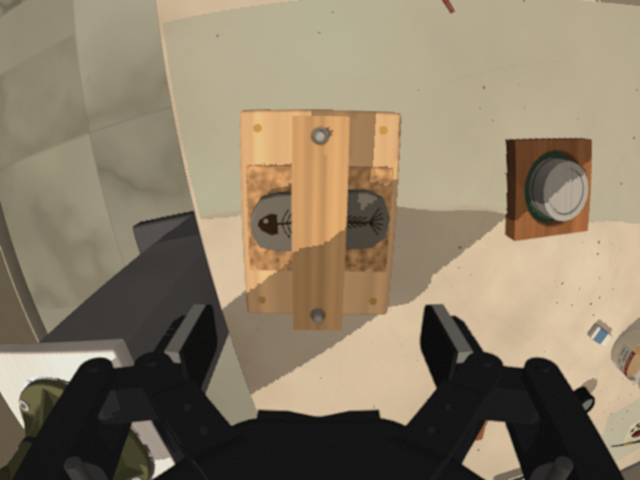

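The bar is centred at (320,225), running along the tool's x, with the pins at (320,135) and (318,315). The slab's ends show on both sides. Descending to grip the bar and raising it straight.

Request:
jog_arm(
  series="0 0 0.2 0 0 0 1;0 0 0.4 0 0 0 1;0 0 0.6 0 0 0 0.9;0 0 0.75 0 0 0 0.8;0 0 0.84 0 0 0 0.75;0 0 0.877 0 0 0 0.75;0 0 0.877 0 0 0 0.75;0 0 0.877 0 0 0 0.75",
  force=35,
)

```text
time: 23.68
tcp_pos: [0.4104, 0.2762, 0.052]
tool_rot: [0.0, 0.766, 0.643, 0.0]
wrist_force: [-0.2, -0.1, -0.2]
finger_gap: 0.064
gripper_force: 0.0
```

Request:
jog_arm(
  series="0 0 0 0 0 0 0.65;0 0 0 0 0 0 0.55;0 0 0 0 0 0 0.45;0 0 0 0 0 0 0.35;0 0 0 0 0 0 0.25;0 0 0 0 0 0 0.25;0 0 0 0 0 0 0.25",
)

```text
time: 24.27
tcp_pos: [0.4107, 0.2764, 0.0528]
tool_rot: [-0.0, 0.766, 0.643, 0.001]
wrist_force: [0.4, -0.2, 7.3]
finger_gap: 0.0387
gripper_force: 34.9
```

Request:
jog_arm(
  series="0 0 -0.02 0 0 0 0.25;0 0 -0.05 0 0 0 0.25;0 0 -0.09 0 0 0 0.25;0 0 -0.14 0 0 0 0.25;0 0 -0.2 0 0 0 0.25;0 0 -0.28 0 0 0 0.25;0 0 -0.4 0 0 0 0.25;0 0 -0.6 0 0 0 0.25;0 0 -0.7 0 0 0 0.25;0 0 -0.7 0 0 0 0.25",
)

```text
time: 25.1
tcp_pos: [0.4118, 0.277, 0.1606]
tool_rot: [0.0, 0.766, 0.643, 0.003]
wrist_force: [0.8, -0.0, -1.2]
finger_gap: 0.0387
gripper_force: 35.7
```

Run:
```python
from h import *
s,t,Q=pose(); print(s["time"],t,s["wrist_force"])
wlook("w11",[("pressing_bar",t[2]),("slab",.037)])
jog([.441,-.300,.16],9)
```

```text
25.1 [0.41177433 0.27699104 0.16058667] [ 0.76482911 -0.01502497 -1.15049046]
pressing_bar pin [([0.412, 0.277, 0.147], 0.86)]
   trace 0.55 [413.8 292. ] [135.8  40.3] 79.6
slab pin [([0.536, -0.0, 0.005], 0.51)]
   trace 0.93 [366.  286.3] [43.7 16.8] 80.3
   trace 0.25 [624.  274.4] [53.7 71. ] 74.9
shift [-3.744  0.869 -0.024] turn [-0.003  0.002 -0.631] q7 -0.7 t 25.4
```

View pics/w11.png

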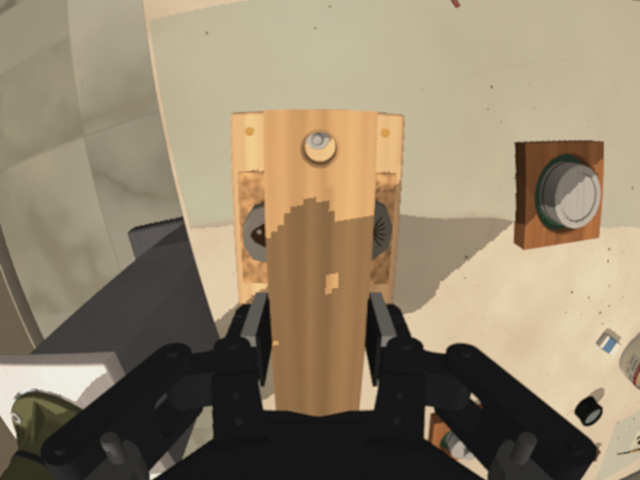

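The bar is clear of the pins, which show through the hole at (320,147). The slab has stayed on the pad. Moving to the beech tray.

Request:
jog_arm(
  series="-0.1 0.02 0 0 0 0 0.25;-0.3 0.07 0 0 0 0 0.25;-0.5 0.12 0 0 0 0 0.25;-0.75 0.17 0 0 0 0 0.25;-0.936 0.217 0 0 0 0 0.25;-0.936 0.217 0 0 0 0 0.25;-0.936 0.217 0 0 0 0 0.25",
)

```text
time: 25.93
tcp_pos: [0.4177, 0.1303, 0.156]
tool_rot: [-0.0, 0.767, 0.642, -0.001]
wrist_force: [0.4, -0.2, 0.1]
finger_gap: 0.0388
gripper_force: 35.7
```

Request:
jog_arm(
  series="-0.2 0.05 0 0 0 0 0.25;-0.4 0.1 0 0 0 0 0.25;-0.6 0.14 0 0 0 0 0.25;-0.8 0.19 0 0 0 0 0.25;-0.936 0.217 0 0 0 0 0.25;-0.936 0.217 0 0 0 0 0.25;-0.936 0.217 0 0 0 0 0.25",
)

```text
time: 26.52
tcp_pos: [0.4258, -0.0116, 0.1562]
tool_rot: [-0.0, 0.766, 0.643, -0.0]
wrist_force: [-0.1, 0.7, -0.8]
finger_gap: 0.039
gripper_force: 35.7
```

Request:
jog_arm(
  series="-0.2 0.05 0 0 0 0 0.25;-0.4 0.1 0 0 0 0 0.25;-0.6 0.14 0 0 0 0 0.25;-0.8 0.19 0 0 0 0 0.25;-0.936 0.217 0 0 0 0 0.25;-0.936 0.217 0 0 0 0 0.25;-0.936 0.217 0 0 0 0 0.25",
)

```text
time: 27.1
tcp_pos: [0.434, -0.1548, 0.1561]
tool_rot: [-0.0, 0.766, 0.643, -0.0]
wrist_force: [-0.1, 0.7, -0.6]
finger_gap: 0.0391
gripper_force: 35.7
```

Request:
jog_arm(
  series="-0.2 0.05 0 0 0 -0.1 0.25;-0.4 0.1 0 0 0 -0.25 0.25;-0.6 0.14 0 0 0 -0.4 0.25;-0.8 0.19 0 0 0 -0.55 0.25;-0.936 0.217 0 0 0 -0.63 0.25;-0.936 0.217 0 0 0 -0.63 0.25;-0.936 0.217 0 0 0 -0.63 0.25;-0.936 0.217 0 0 0 -0.63 0.25",
)

```text
time: 27.77
tcp_pos: [0.4422, -0.2968, 0.1562]
tool_rot: [-0.001, 0.649, 0.761, 0.001]
wrist_force: [0.0, 0.7, -0.8]
finger_gap: 0.039
gripper_force: 35.7
```

Run:
```python
from h import *
s,t,Q=pose(); print(s["time"],t,s["wrist_force"])
wlook("w12",[("pressing_bar",t[2]),("beech_tray",.018),("foam_tray",.014)])
for c in ("top","side"):
    eyes.capture(c)
    print(c,[(n,[(np.round(d["at"],3).tolist(),round(d["conf"],2)) for d in finder.pinpoint(c,n)[:2]]) for n in ("pressing_bar","beech_tray")])
jog([.441,-.300,.03],9)
```

```text
27.7667 [ 0.44217724 -0.29678811  0.15615089] [ 0.02867392  0.6597525  -0.80343917]
pressing_bar pin [([0.441, -0.294, 0.145], 0.86)]
beech_tray pin []
   trace 0.84 [ 437.6 -283. ] [136.2 164.5] 8.9
foam_tray pin [([0.658, -0.249, -0.001], 0.58)]
   trace 0.97 [ 651.7 -252. ] [107.9 161.8] 0.8
top [('pressing_bar', [([0.438, -0.297, 0.142], 0.62)]), ('beech_tray', [([0.441, -0.304, -0.0], 0.76), ([0.438, -0.298, 0.141], 0.32)])]
side [('pressing_bar', [([0.44, -0.299, 0.14], 0.74)]), ('beech_tray', [([0.437, -0.301, 0.002], 0.62)])]
shift [-0.002 -0.003  0.844] turn [-0.     0.    -0.002] q7 0.82 t 28.4
```

View pics/w12.png

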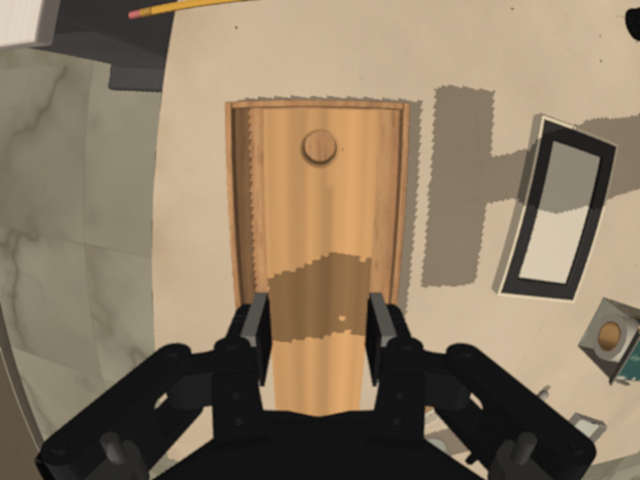

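The bar is over the beech tray and parallel to it, hole at (320,146). Lowering.

Request:
jog_arm(
  series="-0.01 0 0.15 0 0 0 0.25;-0.01 0 0.35 0 0 0 0.25;-0.01 0 0.55 0 0 0 0.25;-0.01 0 0.7 0 0 0 0.25;-0.01 0 0.8 0 0 0 0.25;-0.01 0 0.86 0 0 0 0.25;-0.01 0 0.885 0 0 0 0.25;-0.01 0 0.895 0 0 0 0.25;-0.01 0 0.895 0 0 0 0.25;-0.01 0 0.895 0 0 0 0.25",
)

```text
time: 29.25
tcp_pos: [0.4422, -0.3015, 0.0233]
tool_rot: [0.001, 0.65, 0.76, 0.0]
wrist_force: [-0.5, 0.2, 0.7]
finger_gap: 0.0391
gripper_force: 35.7
```

Request:
jog_arm(
  series="0 0 0.006 0 0 0 0.25;0 0 0.01 0 0 0 0.25;0 0 0.01 0 0 0 0.25;0 0 0.01 0 0 0 0.25",
)

```text
time: 29.58
tcp_pos: [0.4418, -0.3011, 0.0212]
tool_rot: [0.0, 0.65, 0.76, 0.0]
wrist_force: [0.1, 0.2, -1.3]
finger_gap: 0.0391
gripper_force: 35.7
```

Request:
jog_arm(
  series="0 0 0.004 0 0 0 0.25;0 0 0.007 0 0 0 0.25;0 0 0.007 0 0 0 0.25;0 0 0.007 0 0 0 0.25",
)

```text
time: 29.92
tcp_pos: [0.4416, -0.301, 0.0198]
tool_rot: [-0.0, 0.65, 0.76, -0.0]
wrist_force: [0.1, 0.1, -1.2]
finger_gap: 0.0391
gripper_force: 35.7
```

Request:
jog_arm(
  series="0 0 0.004 0 0 0 0.25;0 0 0.006 0 0 0 0.25;0 0 0.006 0 0 0 0.25;0 0 0.006 0 0 0 0.25",
)

```text
time: 30.25
tcp_pos: [0.4416, -0.301, 0.0189]
tool_rot: [-0.0, 0.65, 0.76, -0.0]
wrist_force: [0.6, 1.3, -0.1]
finger_gap: 0.0387
gripper_force: 35.7
```

Request:
jog_arm(
  series="0 0 0.002 0 0 0 0.25;0 0 0.004 0 0 0 0.25;0 0 0.004 0 0 0 0.25;0 0 0.004 0 0 0 0.25",
)

```text
time: 30.58
tcp_pos: [0.4416, -0.3011, 0.0189]
tool_rot: [0.0, 0.65, 0.76, 0.0]
wrist_force: [-1.3, 1.5, 5.7]
finger_gap: 0.0393
gripper_force: 36.5
```

Seated. Releasing, lifting, and returning to the press for the slab.

Request:
jog_arm(
  series="0 0 -0.004 0 0 0 0.4;0 0 -0.004 0 0 0 0.55;0 0 -0.004 0 0 0 0.65;0 0 -0.004 0 0 0 0.65;0 0 -0.004 0 0 0 0.65;0 0 -0.004 0 0 0 0.65",
)

```text
time: 31.08
tcp_pos: [0.4416, -0.3011, 0.0189]
tool_rot: [-0.0, 0.65, 0.76, -0.0]
wrist_force: [-0.0, -1.2, 0.3]
finger_gap: 0.0554
gripper_force: 0.0
```

Request:
jog_arm(
  series="0 0 -0.1 0 0 0 0.65;0 0 -0.3 0 0 0 0.65;0 0 -0.55 0 0 0 0.65;0 0 -0.8 0 0 0 0.9;0 0 -1 0 0 0 1;0 0 -1 0 0 0 1;0 0 -1 0 0 0 1",
)

```text
time: 31.67
tcp_pos: [0.4424, -0.3016, 0.1707]
tool_rot: [0.002, 0.65, 0.76, 0.0]
wrist_force: [0.1, 0.7, -0.4]
finger_gap: 0.0856
gripper_force: 0.0
```

Run:
```python
from h import *
s,t,Q=pose(); print(s["time"],t,s["wrist_force"])
wlook("w13",[("pressing_bar",.019),("beech_tray",.018),("foam_tray",.014)])
eyes.capture("top")
for n,z in (("slab",.037),("pressing_bar",.019),("foam_tray",.014)):
    for d in finder.trace("top",n)[:3]: q=rect("top",d["region"],z); print(n,round(d["conf"],2),np.round(q[0]),np.round(q[1]),q[2])
jog([.41,.276,.19],80)
```

```text
31.6667 [ 0.44241618 -0.30157932  0.17065968] [ 0.07947646  0.7237204  -0.39497553]
pressing_bar pin [([0.445, -0.299, 0.006], 0.67)]
   trace 0.61 [ 441.  -301.9] [ 40.4 167.9] 7.9
beech_tray pin []
   trace 0.79 [ 440.2 -300.7] [135.1 199.3] 8.7
foam_tray pin [([0.66, -0.251, -0.002], 0.63)]
   trace 0.87 [ 652.2 -251.5] [107.4 161.8] 0.5
slab 0.97 [399. 646.] [ 50. 109.] 56.16709899902344
slab 0.82 [412. 276.] [ 46. 108.] 82.62944030761719
pressing_bar 0.8 [ 442. -299.] [ 39. 163.] 8.591156959533691
foam_tray 0.64 [ 656. -250.] [100. 169.] 1.6919382810592651
shift [ 3.833  0.391 -0.142] turn [-1.000e-03 -1.000e-03 -2.368e+00] q7 0.82 t 32.2
```

View pics/w13.png

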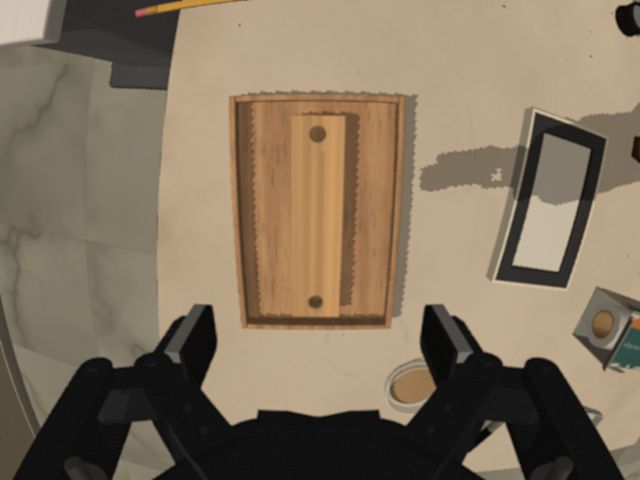

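The bar lies flat in the tray at (317,215). Going back for the slab.

Request:
jog_arm(
  series="0.958 0.098 -0.1 0 0 0 1;0.958 0.098 -0.1 0 0 0 1;0.958 0.098 -0.1 0 0 0 1;0.958 0.098 -0.1 0 0 0 1;0.958 0.098 -0.1 0 0 0 1;0.958 0.098 -0.1 0 0 0 1",
)

```text
time: 32.72
tcp_pos: [0.4341, -0.1558, 0.1842]
tool_rot: [0.0, 0.649, 0.761, 0.0]
wrist_force: [-0.6, -1.1, 0.8]
finger_gap: 0.0853
gripper_force: 0.0
```

Request:
jog_arm(
  series="0.958 0.098 0 0 0 0 1;0.958 0.098 0 0 0 0 1;0.958 0.098 0 0 0 0 1;0.958 0.098 0 0 0 0 1;0.958 0.098 0 0 0 0 1;0.958 0.098 0 0 0 0 1",
)

```text
time: 33.22
tcp_pos: [0.4264, -0.0128, 0.1839]
tool_rot: [0.0, 0.649, 0.761, -0.0]
wrist_force: [0.5, 0.3, 0.2]
finger_gap: 0.0855
gripper_force: 0.0
```

Request:
jog_arm(
  series="0.958 0.098 0 0 0 0 1;0.958 0.098 0 0 0 0 1;0.958 0.098 0 0 0 0 1;0.958 0.098 0 0 0 0 1;0.958 0.098 0 0 0 0 1;0.958 0.098 0 0 0 0 1",
)

```text
time: 33.72
tcp_pos: [0.4189, 0.1307, 0.1837]
tool_rot: [0.0, 0.65, 0.76, -0.0]
wrist_force: [-0.5, -1.2, -0.0]
finger_gap: 0.0854
gripper_force: 0.0
```

Request:
jog_arm(
  series="0.958 0.098 0 0 0 -0.8 1;0.958 0.098 0 0 0 -0.8 1;0.958 0.098 0 0 0 -0.8 1;0.958 0.098 0 0 0 -0.8 1;0.958 0.098 0 0 0 -0.8 1;0.958 0.098 0 0 0 -0.8 1;0.958 0.098 0 0 0 -0.8 1",
)

```text
time: 34.3
tcp_pos: [0.4113, 0.2729, 0.1836]
tool_rot: [0.0, 0.48, 0.877, -0.001]
wrist_force: [-0.2, 0.3, 0.2]
finger_gap: 0.0854
gripper_force: 0.0
```

Request:
jog_arm(
  series="0 0 0 0 0 -0.8 1;0 0 0 0 0 -0.8 1;0 0 0 0 0 -0.8 1;0 0 0 0 0 -0.8 1;0 0 0 0 0 -0.8 1",
)

```text
time: 34.72
tcp_pos: [0.4112, 0.2731, 0.1839]
tool_rot: [0.0, 0.286, 0.958, -0.001]
wrist_force: [0.0, -0.8, -0.2]
finger_gap: 0.0858
gripper_force: 0.0
```

Request:
jog_arm(
  series="0 0 0 0 0 -0.8 1;0 0 0 0 0 -0.8 1;0 0 0 0 0 -0.8 1;0 0 0 0 0 -0.8 1;0 0 0 0 0 -0.8 1;0 0 0 0 0 -0.8 1",
)

```text
time: 35.22
tcp_pos: [0.4107, 0.2744, 0.1839]
tool_rot: [0.0, 0.082, 0.997, -0.0]
wrist_force: [-0.4, 1.1, -0.3]
finger_gap: 0.0854
gripper_force: 0.0
```

Run:
```python
from h import *
s,t,Q=pose(); print(s["time"],t)
wlook("w14",[("slab",.037),("press",.018)])
jog([.411,.276,.039],81)
```

```text
35.2167 [0.4107397  0.27439304 0.18392121]
slab pin [([0.406, 0.279, 0.022], 0.81)]
   trace 0.95 [408.4 590. ] [59.  23.9] 2.8
   trace 0.72 [409.9 278.1] [ 45.  109.4] 82.8
press pin []
   trace 0.65 [408.7 275.7] [180.5 129.6] 79.6
shift [-0.004  0.003  0.966] turn [-0.     0.    -0.004] q7 0.63 t 35.5
```

View pics/w14.png

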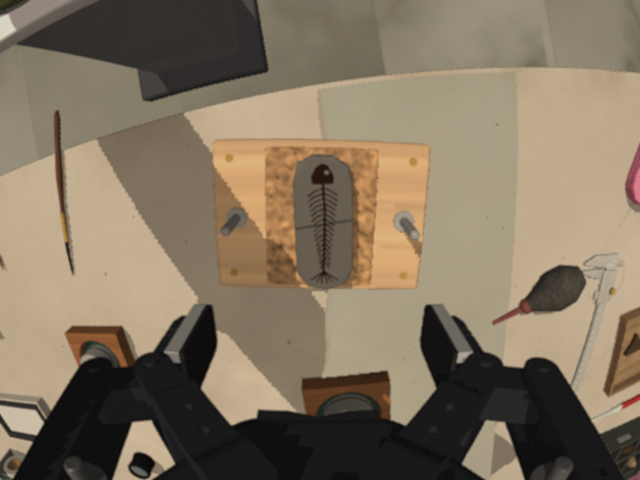

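The slab lies alone between the pins at (323,222), fish side up. Descending to grip its long sides.

Request:
jog_arm(
  series="0 0.008 0.2 0 0 -0.04 0.85;0 0.008 0.4 0 0 -0.04 0.85;0 0.008 0.6 0 0 -0.04 0.8;0 0.008 0.75 0 0 -0.04 0.8;0 0.008 0.87 0 0 -0.04 0.8;0 0.008 0.94 0 0 -0.04 0.8;0 0.008 0.979 0 0 -0.04 0.8;0 0.008 0.979 0 0 -0.04 0.8;0 0.008 0.979 0 0 -0.04 0.8",
  force=40,
)

```text
time: 36.22
tcp_pos: [0.4105, 0.2773, 0.0373]
tool_rot: [0.0, 0.068, 0.998, -0.0]
wrist_force: [-0.7, 0.1, 0.3]
finger_gap: 0.0686
gripper_force: 0.0
```

Request:
jog_arm(
  series="0 0 0 0 0 0 0.7;0 0 0 0 0 0 0.63;0 0 0 0 0 0 0.56;0 0 0 0 0 0 0.5;0 0 0 0 0 0 0.45;0 0 0 0 0 0 0.4;0 0 0 0 0 0 0.35;0 0 0 0 0 0 0.35;0 0 0 0 0 0 0.35",
)

```text
time: 36.97
tcp_pos: [0.4109, 0.2776, 0.0382]
tool_rot: [0.001, 0.068, 0.998, 0.001]
wrist_force: [-2.1, -0.3, 8.4]
finger_gap: 0.0448
gripper_force: 40.4
```

Request:
jog_arm(
  series="0 0 -0.02 0 0 0 0.35;0 0 -0.05 0 0 0 0.35;0 0 -0.1 0 0 0 0.35;0 0 -0.16 0 0 0 0.35;0 0 -0.24 0 0 0 0.35;0 0 -0.32 0 0 0 0.35;0 0 -0.4 0 0 0 0.35;0 0 -0.5 0 0 0 0.35;0 0 -0.6 0 0 0 0.35;0 0 -0.6 0 0 0 0.35",
)

```text
time: 37.8
tcp_pos: [0.4115, 0.2779, 0.1301]
tool_rot: [0.002, 0.068, 0.998, 0.001]
wrist_force: [0.3, 0.3, -2.4]
finger_gap: 0.0448
gripper_force: 41.7
```

Run:
```python
from h import *
s,t,Q=pose(); print(s["time"],t,s["wrist_force"],s["wrist_torque"])
wlook("w15",[("slab",t[2]),("foam_tray",.014)])
eyes.capture("side"); print([(np.round(d["at"],3).tolist(),round(d["conf"],2)) for d in finder.pinpoint("side","slab")[:2]])
jog([.655,-.251,.14],0)
```

```text
37.8 [0.41152245 0.27793142 0.13013788] [ 0.30031479  0.25799799 -2.36534269] [-0.02407459 -0.02379916  0.00317562]
slab pin [([0.41, 0.283, 0.115], 0.76)]
   trace 0.58 [409.  277.9] [ 45.1 109.2] 82.1
foam_tray pin []
[([0.411, 0.28, 0.11], 0.96), ([0.399, 0.664, 0.003], 0.69)]
shift [-2.098 -3.263 -0.09 ] turn [-0.003 -0.     2.739] q7 0.61 t 38.1
```

View pics/w15.png

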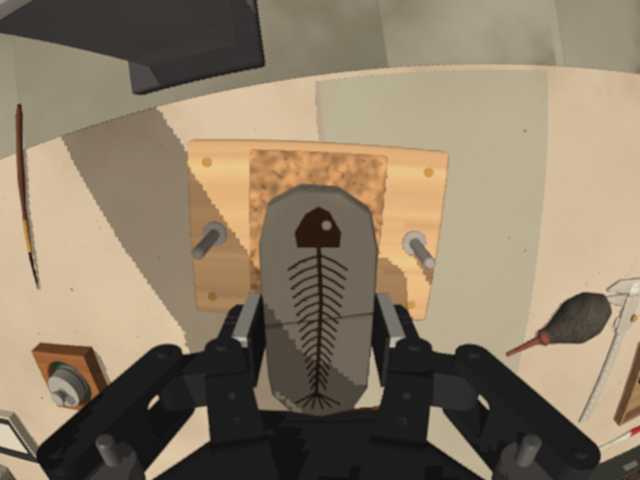

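The slab is held level, fish side up, with the head at (320,230). That makes 16 views against the limit of 14, so I miscounted. I won't view any more and will check by numbers from here. Moving to the foam tray.

Request:
jog_arm(
  series="-0.05 -0.08 -0.1 0 0 0 0.35;-0.15 -0.23 -0.2 0 0 0 0.35;-0.25 -0.39 -0.3 0 0 0 0.35;-0.35 -0.54 -0.3 0 0 0 0.35;-0.45 -0.7 -0.3 0 0 0 0.35;-0.525 -0.816 -0.3 0 0 0 0.35;-0.525 -0.816 -0.3 0 0 0 0.35;-0.525 -0.816 -0.3 0 0 0 0.35",
)

```text
time: 38.82
tcp_pos: [0.4719, 0.1437, 0.1714]
tool_rot: [-0.001, 0.07, 0.998, -0.0]
wrist_force: [-0.6, -0.7, -1.6]
finger_gap: 0.0443
gripper_force: 41.7
```

Request:
jog_arm(
  series="-0.08 -0.12 0 0 0 0 0.35;-0.18 -0.28 0 0 0 0 0.35;-0.28 -0.44 0 0 0 0 0.35;-0.38 -0.59 0 0 0 0 0.35;-0.47 -0.73 0 0 0 0 0.35;-0.525 -0.816 0 0 0 0 0.35;-0.525 -0.816 0 0 0 0 0.35;-0.525 -0.816 0 0 0 0 0.35",
)

```text
time: 39.48
tcp_pos: [0.5328, 0.0136, 0.1715]
tool_rot: [-0.001, 0.069, 0.998, 0.0]
wrist_force: [0.5, 0.3, -2.5]
finger_gap: 0.0448
gripper_force: 41.7
```

Request:
jog_arm(
  series="-0.08 -0.12 0 0 0 0 0.35;-0.18 -0.28 0 0 0 0 0.35;-0.28 -0.44 0 0 0 0 0.35;-0.38 -0.59 0 0 0 0 0.35;-0.47 -0.73 0 0 0 0 0.35;-0.525 -0.816 0 0 0 0 0.35;-0.525 -0.816 0 0 0 0 0.35;-0.525 -0.816 0 0 0 0 0.35",
)

```text
time: 40.15
tcp_pos: [0.5942, -0.1176, 0.1716]
tool_rot: [-0.001, 0.068, 0.998, 0.001]
wrist_force: [-1.2, 0.0, -2.1]
finger_gap: 0.0448
gripper_force: 41.7
```

Request:
jog_arm(
  series="-0.08 -0.12 0 0 0 0.1 0.35;-0.18 -0.28 0 0 0 0.25 0.35;-0.28 -0.44 0 0 0 0.4 0.35;-0.38 -0.59 0 0 0 0.55 0.35;-0.47 -0.73 0 0 0 0.7 0.35;-0.525 -0.816 0 0 0 0.85 0.35;-0.525 -0.816 0 0 0 0.92 0.35;-0.525 -0.816 0 0 0 0.92 0.35;-0.525 -0.816 0 0 0 0.92 0.35",
)

```text
time: 40.9
tcp_pos: [0.6559, -0.2478, 0.1718]
tool_rot: [-0.001, 0.302, 0.953, 0.001]
wrist_force: [-0.6, 0.5, -2.6]
finger_gap: 0.0447
gripper_force: 41.7
```

Request:
jog_arm(
  series="0 0 0 0 0 0.12 0.35;0 0 0 0 0 0.3 0.35;0 0 0 0 0 0.48 0.35;0 0 0 0 0 0.66 0.35;0 0 0 0 0 0.8 0.35;0 0 0 0 0 0.9 0.35;0 0 0 0 0 0.9 0.35;0 0 0 0 0 0.9 0.35",
)

```text
time: 41.57
tcp_pos: [0.6558, -0.2489, 0.1722]
tool_rot: [-0.0, 0.516, 0.856, 0.0]
wrist_force: [0.1, 0.2, -0.9]
finger_gap: 0.0446
gripper_force: 41.7
```

Request:
jog_arm(
  series="0 0 0 0 0 0.12 0.35;0 0 0 0 0 0.3 0.35;0 0 0 0 0 0.48 0.35;0 0 0 0 0 0.66 0.35;0 0 0 0 0 0.8 0.35;0 0 0 0 0 0.9 0.35;0 0 0 0 0 0.9 0.35;0 0 0 0 0 0.9 0.35",
)

```text
time: 42.23
tcp_pos: [0.6557, -0.2501, 0.1721]
tool_rot: [-0.0, 0.702, 0.712, 0.0]
wrist_force: [-0.0, -0.6, -1.7]
finger_gap: 0.0447
gripper_force: 41.7
```

```bash
cat > lk.py <<'E'
from h import *
s,t,Q=pose(); print(s["time"],t,s["wrist_force"],s["wrist_torque"],"yaw",np.degrees(np.arctan2(*Q.as_matrix()[[1,0],1])))
wlook("w16",[("slab",t[2]-.001),("foam_tray",.014)])
for c in ("top","side"):
    eyes.capture(c); 
    for n,z in (("slab",t[2]-.001),("foam_tray",.014)):
        print(c,n,[(np.round(d["at"],3).tolist(),round(d["conf"],2)) for d in finder.pinpoint(c,n)[:3]])
        for d in finder.trace(c,n)[:3]: q=rect(c,d["region"],z); print("  ",round(d["conf"],2),np.round(q[0],1),np.round(q[1]),round(q[2],1))
jog([.656,-.251,.04],0)
E
python3 lk.py
```

```text
42.2333 [ 0.65568155 -0.25014251  0.17208858] [-0.04705035 -0.62026329 -1.65186314] [-0.00082454  0.0351533  -0.00456736] yaw 0.7963809411776746
slab pin [([0.652, -0.245, 0.152], 0.94), ([0.441, -0.298, 0.001], 0.63)]
   trace 0.91 [ 654.8 -248.7] [ 46.1 109.4] 0.8
foam_tray pin []
   trace 0.62 [ 655.9 -217.9] [98.4 95. ] 0.1
top slab [([0.658, -0.256, 0.158], 0.59), ([0.401, 0.655, 0.0], 0.56), ([0.533, -0.001, 0.002], 0.37)]
   0.62 [400.4 599.5] [45. 99.] 57.5
   0.6 [ 654.3 -229.7] [47. 69.] 1.7
top foam_tray [([0.658, -0.249, -0.001], 0.88)]
side slab [([0.655, -0.248, 0.155], 0.77), ([0.398, 0.659, 0.002], 0.75)]
   0.74 [391.4 786.1] [43. 88.] 56.4
   0.72 [581.5 467.3] [44. 65.] 11.1
   0.57 [ 654.1 -233.1] [ 44. 137.] 9.2
side foam_tray [([0.657, -0.249, 0.002], 0.66)]
   0.78 [ 651.7 -237.7] [101. 183.] 1.8
shift [-0.001  0.002  0.88 ] turn [-0.    -0.     0.019] q7 0.44 t 43.0
```

Slab and tray agree within about 2 mm and 1°, against 8 mm of clearance. Lowering.

Request:
jog_arm(
  series="0 0.007 0.15 0 0 0 0.35;0 0.007 0.35 0 0 0 0.35;0 0.007 0.55 0 0 0 0.35;0 0.007 0.7 0 0 0 0.35;0 0.007 0.8 0 0 0 0.35;0 0.007 0.87 0 0 0 0.35;0 0.007 0.89 0 0 0 0.35;0 0.007 0.9 0 0 0 0.35;0 0.007 0.9 0 0 0 0.35;0 0.007 0.9 0 0 0 0.35",
)

```text
time: 43.82
tcp_pos: [0.6575, -0.2513, 0.0384]
tool_rot: [0.001, 0.704, 0.711, 0.0]
wrist_force: [-0.5, 0.5, -1.2]
finger_gap: 0.0447
gripper_force: 41.7
```

```bash
python3 lk.py
```

```text
43.8167 [ 0.65748689 -0.25131146  0.03844519] [-0.54964008  0.52913025 -1.16170718] [-0.01861075 -0.02509082 -0.02949741] yaw 0.5552878874827706
slab pin [([0.653, -0.251, 0.02], 0.89)]
   trace 0.77 [ 656.6 -250. ] [ 45.5 109.1] 0.7
foam_tray pin [([0.441, -0.301, 0.007], 0.61)]
   trace 0.87 [ 656.  -219.6] [97.3 97. ] 0.8
top slab [([0.398, 0.656, -0.001], 0.97), ([0.657, -0.253, 0.024], 0.49), ([0.437, -0.302, 0.002], 0.38)]
   0.8 [398.  644.6] [ 51. 108.] 57.5
   0.71 [ 654.1 -227. ] [49. 62.] 1.7
top foam_tray [([0.656, -0.25, -0.0], 0.96)]
   0.74 [ 656.4 -213. ] [103.  95.] 1.8
side slab [([0.661, -0.25, 0.023], 0.59), ([0.4, 0.659, 0.002], 0.58)]
   0.72 [ 651.9 -229.1] [ 50. 130.] 8.9
   0.56 [396.3 678.9] [ 57. 112.] 57.6
side foam_tray [([0.658, -0.254, 0.003], 0.65)]
   0.72 [ 654.4 -237.7] [103. 185.] 0.8
shift [-0.    -0.004 -0.02 ] turn [-0.    -0.     0.018] q7 0.46 t 44.6
```

Request:
jog_arm(
  series="-0.005 -0.003 0.02 0 0 0 0.35;-0.005 -0.003 0.04 0 0 0 0.35;-0.005 -0.003 0.055 0 0 0 0.35;-0.005 -0.003 0.062 0 0 0 0.35;-0.005 -0.003 0.062 0 0 0 0.35;-0.005 -0.003 0.062 0 0 0 0.35",
)

```text
time: 45.07
tcp_pos: [0.6562, -0.2516, 0.0276]
tool_rot: [-0.0, 0.704, 0.711, -0.0]
wrist_force: [0.3, 0.3, -1.5]
finger_gap: 0.0445
gripper_force: 41.7
```

Request:
jog_arm(
  series="0 0 0.003 0 0 0 0.35;0 0 0.006 0 0 0 0.35;0 0 0.006 0 0 0 0.35;0 0 0.006 0 0 0 0.35",
)

```text
time: 45.4
tcp_pos: [0.6563, -0.2517, 0.0269]
tool_rot: [0.0, 0.704, 0.711, -0.0]
wrist_force: [0.3, -0.0, -2.3]
finger_gap: 0.0447
gripper_force: 41.7
```

Request:
jog_arm(
  series="0 0 0.003 0 0 0 0.35;0 0 0.005 0 0 0 0.35;0 0 0.005 0 0 0 0.35;0 0 0.005 0 0 0 0.35",
)

```text
time: 45.73
tcp_pos: [0.6563, -0.2517, 0.0264]
tool_rot: [0.0, 0.704, 0.711, 0.0]
wrist_force: [-0.6, -0.0, 0.1]
finger_gap: 0.0445
gripper_force: 41.9
```

Request:
jog_arm(
  series="0 0 0.003 0 0 0 0.35;0 0 0.004 0 0 0 0.35;0 0 0.004 0 0 0 0.35;0 0 0.004 0 0 0 0.35",
)

```text
time: 46.07
tcp_pos: [0.6563, -0.2517, 0.0263]
tool_rot: [0.0, 0.704, 0.711, 0.0]
wrist_force: [-2.1, 0.8, 4.8]
finger_gap: 0.0446
gripper_force: 42.4
```

Contact at the expected floor height. Releasing and lifting.

Request:
jog_arm(
  series="0 0 -0.003 0 0 0 0.45;0 0 -0.003 0 0 0 0.6;0 0 -0.003 0 0 0 0.75;0 0 -0.003 0 0 0 0.8;0 0 -0.003 0 0 0 0.8;0 0 -0.003 0 0 0 0.8",
)

```text
time: 46.57
tcp_pos: [0.6563, -0.2517, 0.0259]
tool_rot: [-0.0, 0.704, 0.711, -0.0]
wrist_force: [-0.7, 0.0, -0.3]
finger_gap: 0.0682
gripper_force: 0.0
```

Request:
jog_arm(
  series="0 0 -0.1 0 0 0 0.8;0 0 -0.3 0 0 0 0.8;0 0 -0.55 0 0 0 0.8;0 0 -0.8 0 0 0 0.9;0 0 -1 0 0 0 1;0 0 -1 0 0 0 1;0 0 -1 0 0 0 1;0 0 -1 0 0 0 1",
)

```text
time: 47.23
tcp_pos: [0.6559, -0.2514, 0.1754]
tool_rot: [-0.0, 0.704, 0.711, -0.0]
wrist_force: [0.1, -0.7, -0.2]
finger_gap: 0.0853
gripper_force: 0.0
```

Run:
```python
from h import *
s,t,Q=pose(); print(s["time"],t,s["wrist_force"])
wlook("w17",[("slab",.025),("foam_tray",.014)])
eyes.capture("side")
for n in ("slab","pressing_bar","large_weight","small_weight"):
    print(n,[(np.round(d["at"],3).tolist(),round(d["conf"],2)) for d in finder.pinpoint("side",n)[:3]])
```

```text
47.2333 [ 0.65585881 -0.25143191  0.17540859] [ 0.08711948 -0.74095961 -0.18596651]
slab pin [([0.654, -0.252, 0.009], 0.7)]
   trace 0.75 [ 655.3 -251. ] [ 46.5 110.3] 1.6
foam_tray pin []
   trace 0.61 [ 656.6 -252.5] [ 98.1 161. ] 0.6
slab [([0.4, 0.66, -0.0], 0.82), ([0.659, -0.248, 0.012], 0.71)]
pressing_bar [([0.441, -0.298, 0.002], 0.62)]
large_weight [([0.637, 0.272, 0.008], 0.77)]
small_weight [([0.537, 0.001, 0.004], 0.58), ([0.407, 0.276, 0.003], 0.3)]
```

All four things are measured in their places. The slab is centred within 2 mm, at 9 mm height. Handing in.

```bash
python3 -c "
from station import r
print(r.sign_off())"
```

```text
the job is handed in; nothing more can be done
None
```

The press is unstacked in the order asked: small weight and large weight in their wells, bar flat in the beech tray, slab level and fish side up in the foam pocket. It was handed in at about 48 s of the 128 s, with no verdict returned; I viewed 16 pictures, two over the limit of 14.

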